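# Hold the saw's stop block on its line for screwing

## Robot

A 7-joint arm with a two-finger parallel gripper is mounted at the origin on the work surface. World frame = base frame: x ahead of the robot, y to its left, z up, the work surface at z = 0. Lengths are in m, angles in rad, forces in N, time in s.
With the tool pointing down it reaches from about 0.4 to 0.85 m from the base axis. Payload 4.4 kg.
Tool frame: the origin (TCP) lies on the centre line of the jaws, within the pads' length; the fingertips stand 11 mm ahead of it and the grasp point (between the pads) lies 8 mm behind it; z points along the fingers, y is the line along which they close (so a half turn about z gives the same grasp; the last joint's range is limited). The gripper opens to 94 mm and grips with 3 to 60 N. Pads are 16 mm wide; open, the fingers measure 119 mm over their backs; the gripper's body (75 mm by 177 mm) begins 78 mm behind the grasp point.
Start: joints at [1.275, 0.628, 0.038, 1.517, -0.027, 0.996, -0.02], TCP at [0.148, -0.633, 0.216] pointing down, gripper open.
Joint ranges: [-3.06, 3.06], [-0.37, 2.12], [-1.25, 1.32], [0.18, 2.47], [-1.1, 4.24], [0.23, 1.98], [-2.94, 2.94]. Speed limits (rad/s): [2.57, 2.57, 3.14, 3.14, 3.14, 3.14, 3.14].

## Interface

Orientations are given as a unit quaternion [x, y, z, w].
In Python, from bench import r gives the robot as it stands.
- The arm moves only by the tool apply_moves, never from a script. Its argument "plan" is a list of rows, each an object with "angular": the turn, a rotation vector about the tool's x, y, z in rad, a list of three; "slide": the shift along the tool's x, y, z in cm, a list of three; "claw": the closure, from 0 (fully open) to 1 (shut). A call has 1 to 12 rows; each row is the pose to reach, as a shift and turn from the pose commanded when the call began, along the tool's axes at that moment; what a row does not reach only later rows make up. A row lasts 1/12 s, in which the tool goes at most 41.7 mm and 7.16 degrees, less where a joint would pass 70% of its speed; a pose out of reach is approached as far as the arm can. A call with a gripper value outside its range is refused whole. The fingers move at their own pace and stop on an object; "force" is the grip in N (left out, the last holds). Time passes only in rows, so rows that repeat a pose let the fingers close. It gives the time, the measured TCP pose, the force, the opening and the grip force at its end, in the units of the state.
- r.sense(): the state, without advancing time (a new reading comes with each control period).
- r.read_camera(name): name is "scene" or "top" or "wrist"; returns the picture (384x512x3 uint8, blue, green, red); there is no depth.
- r.calibration(name): a dict with "K" (3x3 intrinsics, pixels), "T" (4x4, takes a point from camera to world coordinates); the wrist camera has in their place "hand_eye" (4x4, takes a point from camera to tool coordinates, whose origin is the TCP and whose axes are the flange's). Camera axes: x right, y up, looking along -z (the intrinsics and any distortion apply to the point x, -y, -z); pixel columns grow to the right and rows downward; lengths in m; the calibration is good to about 2 mm. A picture is of the moment at which its call begins: read the wrist's pose just before it. calibration takes no time and is no camera call.
- r.sign_off(): hands the job in; it is judged then, once.
The state is a dict: "t": time; "joint_pos": joint angles; "joint_velocities": joint speeds; "joint_torque": joint torques, N m; "eef_pos": TCP position; "eef_rot": TCP orientation; "contact_force": force on the tool from outside, world axes, zero at the start; "torque": the same for the moment, N m; "width": finger opening in m; "grip_force": force on a finger pad.
Only numpy, scipy, OpenCV 4.12 (cv2) and the standard library are available. Lean on these libraries where they do the work, as an engineer would, in place of code of your own. Each camera call takes 0.05 s, during which the arm holds its last target. There are 200 camera calls.

## Task

I am setting up the radial arm saw for a run of equal cuts. First switch the saw off by turning its speed dial anticlockwise all the way to the end stop, then set the dark stop block upright on the table with its saw-side end on the pencil line, flush against the fence with its screw heads facing you, and push it steadily against the fence with about 10 newtons (5 to 20) so that I can drive the screws; do not ram it, and leave everything else where it lies. Finish while still holding it like that: do not let go.

Things in the scene. Friction and masses are not known exactly. Their poses are not given: they have to be found in the camera images.
- stop_block: The stop block: dark hardwood, 38 (x) by 60 (y) by 60 mm tall, 0.1 kg, loose on the table. Origin: centre of its underside, z up. Its plain +x face goes against the fence; its -x face has two brass screw heads (2 mm proud, 24 mm up). Its -y end is the stop end, with a 6 by 6 mm sawdust rebate along its bottom. Starts up to 0.6 rad off the right way round. Grip it by its ends (60 mm apart along y).
- stop_end (a point): Point on the stop block: the vertical edge where its stop (-y) end meets its back (+x face), 33 mm above its underside; in the block's frame (0.019, -0.030, 0.033). Its axes are the block's.
- fence: The saw's wooden fence: fixed, stiff strip, 19 mm thick, 45 mm high, across the table; the saw stands at its right (-y) end. Origin: a point at the foot of the face towards the robot; y runs along the fence to the left, x from the robot into the fence (the face is the plane x = 0), z up. No give. A block pressed down on the table drags there, and that drag takes its share of the push.
- mark: The pencil line: a dark line 2.5 mm wide drawn square across the table in front of the fence (90 mm long), up the fence's face and over its top. Origin: where the line meets the foot of the face; axes as the fence's. The block's stop (-y) end belongs on this line, the block itself on the left (+y) side of it.
- control_box: The saw's speed control box, grey, 120 by 170 mm and 50 mm high, fixed to the table. Origin on its underside straight below the dial's axis, z up.
- speed_dial_grip (a point): Grip point of the black dial on the control box: on the vertical axis of the dial, 87 mm above the table, 7 mm below the top of the bar grip. The bar is 42 mm long and 14 mm thick, stands 30 mm proud of the dial's disc (from 64 to 94 mm above the table), its length along this point's x, which turns with the dial. The disc is 44 mm across.
- speed_dial (a joint): Angle of the speed dial in rad: 0 = fully anticlockwise seen from above = off, at a firm end stop; it grows clockwise to 4.7. Starts between 0.7 and 1.4. Light friction (about 0.04 N m), stays where it is left.
- offcut_a: Bystander: pale pine offcut, 45 by 64 by 50 mm high, loose. Origin: centre of its underside. Leave it.
- offcut_b: Bystander: pale pine offcut, 40 by 55 by 58 mm high, loose. Origin: centre of its underside. Leave it.
- tape: Bystander: yellow tape measure, 75 by 38 by 68 mm high, loose, on the left of the table. Leave it.
- square: Bystander: aluminium rafter square, a right triangle of 180 mm sides, 17 mm high at its lip, lying behind the fence. Leave it.
- drill: Bystander: orange and black cordless drill driver lying on its side, 200 by 200 mm and 66 mm high, on the left of the table. Leave it.
- screw_tub: Bystander: blue open tub of screws, 90 by 90 by 45 mm, behind the fence. Leave it.
- pencil: Bystander: red carpenter's pencil, 175 mm long, 8 mm thick, lying behind the fence. Leave it.
Things that resemble listed ones, but are neither listed nor needed, are in the scene too. What is shaped like the control_box but pink is not meant. Of the things that look like the stop_block, the larger one is meant.

How it is judged:
On the way, in this order (a step that is already met when the one before it is completed fails the run):
1. the speed dial is turned fully anticlockwise, to its off stop (value of joint speed_dial below 0.12 rad), for 0.2 s.
2. the stop block is held upright, flush on the fence with its end on the line, pushed with 5 to 20 N (contact force between stop_block and fence between 5 and 20 N and angle between the x axis of stop_block and the x axis of fence, either way round below 0.05 rad and angle between stop_block's own z axis and vertical below 0.05 rad and height (world z) of stop_block below 0.004 m and y of stop_end in the frame of mark between -0.004 and 0.004 m and x of stop_end in the frame of fence above -0.004 m and contact force between any of the fingers, the arm and stop_block above 2 N and linear speed of stop_block below 0.02 m/s), for 0.5 s.
At the end, for the whole second after the job is handed in: Still held: the block stands on the table (4 mm), upright and square to the fence (0.05 rad), screw heads to the robot, stop end within 4 mm of the line, its back pushed on the fence by the robot with 5 to 20 N through the last second; dial within 0.12 rad of off (all of step 2 and value of joint speed_dial below 0.12 rad); the arm keeps its last pose, push and grip.
It fails at once if the fence is rammed: more than 50 N between block and fence (contact force between stop_block and fence above 50 N).
It fails at once if another thing on the bench is shoved by more than 20 mm (distance of any of offcut_a, offcut_b, tape, square, drill, screw_tub, pencil from where it was at the start of the episode above 0.02 m).
It also fails if it takes over 72 s, if anything falls off the work surface, if the arm or the gripper's body presses on something with over 40 N, if the wrist force passes 120 N, or if a joint passes its speed limit or range.

## Working session

There is one attempt and no reset: what is moved stays moved. The work goes in short steps, Python scripts to look and compute and a tool call to move; the robot and the scene stay as the last step left them, time stands still between calls to the robot, and variables do not carry over. Pictures are saved under pics/ and viewed, at most 10 in all, crops included, and the job is handed in when it is done.

Besides the shell and the picture viewer there is one more tool, called after "Request:" as a command line: name --argument value ..., lists and objects as JSON in quotes. apply_moves: Moves the arm, as the interface text tells. Its arguments: {"type":"object","properties":{"plan":{"type":"array","items":{"type":"object","properties":{"angular":{"type":"array","items":{"type":"number"}},"slide":{"type":"array","items":{"type":"number"}},"claw":{"type":"number"}}}},"force":{"type":"number"}},"required":["plan"]}

```bash
mkdir -p pics; ls; python3 - <<'E'
from bench import r
import cv2,numpy as np
np.set_printoptions(precision=4,suppress=True)
s=r.sense()
for k in s: print(k,np.round(s[k],4))
for n in("scene","top","wrist"):
    cv2.imwrite(f"pics/{n}0.png",r.read_camera(n)); print(n,r.calibration(n))
a=cv2.imread("pics/scene0.png");b=cv2.imread("pics/top0.png")
cv2.imwrite("pics/topbig.png",cv2.resize(b,(800,600),interpolation=cv2.INTER_CUBIC))
E
```

```text
pics
t 0.0
joint_pos [ 1.2752  0.6293  0.0384  1.5183 -0.027   0.9963 -0.02  ]
joint_velocities [-0.0001  0.0012 -0.001   0.0001 -0.0026  0.001   0.0001]
joint_torque [ -0.0002 -54.9731   1.1443 -18.6634  -0.052    0.0237   0.0002]
eef_pos [ 0.1479 -0.6323  0.2156]
eef_rot [ 0.9934  0.1147 -0.0001 -0.0009]
contact_force [-0.1592  0.1907  0.1758]
torque [-0.0594  0.0116 -0.0265]
grip_force 0.0
width 0.0941
scene {'K': array([[430.4073,   0.    , 255.6676],
       [  0.    , 430.4073, 183.7491],
       [  0.    ,   0.    ,   1.    ]]), 'T': array([[ 0.7656, -0.5576,  0.3208,  0.9168],
       [ 0.6433,  0.6651, -0.3791, -0.3705],
       [-0.002 ,  0.4967,  0.8679,  1.2347],
       [ 0.    ,  0.    ,  0.    ,  1.    ]])}
top {'K': array([[397.2871,   0.    , 263.2005],
       [  0.    , 397.2871, 195.4862],
       [  0.    ,   0.    ,   1.    ]]), 'T': array([[ 0.0114,  0.9973, -0.0729,  0.4027],
       [-0.9999,  0.0109, -0.0074,  0.1264],
       [-0.0066,  0.0729,  0.9973,  1.455 ],
       [ 0.    ,  0.    ,  0.    ,  1.    ]])}
wrist {'K': array([[312.7456,   0.    , 260.3633],
       [  0.    , 312.7456, 193.197 ],
       [  0.    ,   0.    ,   1.    ]]), 'hand_eye': array([[-0.0008,  0.9656,  0.2599,  0.0748],
       [ 1.    ,  0.0007,  0.0003, -0.0006],
       [ 0.0001,  0.2599, -0.9656, -0.1686],
       [ 0.    ,  0.    ,  0.    ,  1.    ]])}
```

View pics/topbig.png

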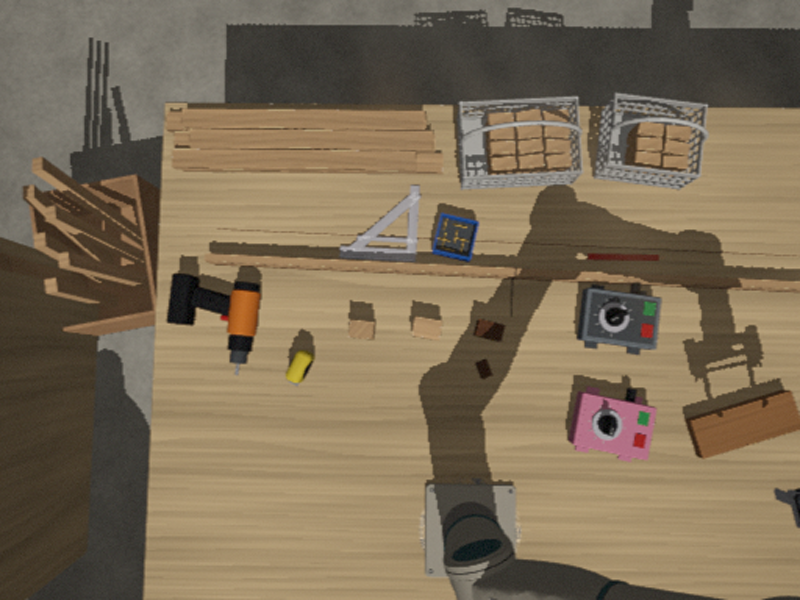

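View pics/scene0.png

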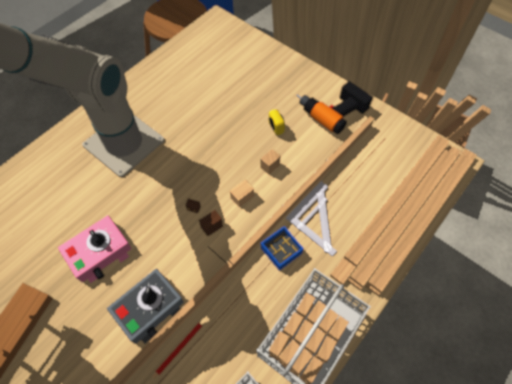

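Top view (800x600 scale): dark-block candidates are the larger at (490,329) and a smaller one at (484,369). Boxes are grey at (614,317) and pink at (607,425). The pencil line is near (513,295), and the two offcuts are at (361,328) and (426,327). I choose the larger dark block and the grey box, and check both in one crop.

```bash
cat > h.py <<'E'
import numpy as np, cv2
from bench import r
from scipy.spatial.transform import Rotation as R
np.set_printoptions(precision=4,suppress=True)
def toolT(s=None):
    s=s or r.sense(); T=np.eye(4); T[:3,:3]=R.from_quat(s["eef_rot"]).as_matrix(); T[:3,3]=s["eef_pos"]; return T
def cam(n,s=None):
    c=r.calibration(n); return c["K"], (c["T"] if "T" in c else toolT(s)@c["hand_eye"])
def unproj(K,T,uv,z):
    uv=np.atleast_2d(uv).astype(float)
    d=np.c_[(uv[:,0]-K[0,2])/K[0,0], -(uv[:,1]-K[1,2])/K[1,1], -np.ones(len(uv))]@T[:3,:3].T
    return T[:3,3]+d*((z-T[2,3])/d[:,2])[:,None]
def proj(K,T,P):
    p=(np.atleast_2d(P)-T[:3,3])@T[:3,:3]; return np.c_[K[0,0]*p[:,0]/-p[:,2]+K[0,2], K[1,1]*-p[:,1]/-p[:,2]+K[1,2]]
E
python3 - <<'E'
from h import *
K,T=cam("top"); f=.64
for n,uv,z in [("block",(490,329),.06),("small",(484,369),.04),("dial",(614,317),.09),("pink",(607,425),.09),("line top",(513,280),.0),("line bot",(512,315),0),("offA",(361,328),.05),("offB",(426,327),.05),("fenceL",(210,262),.045),("fenceR",(790,290),.045)]:
    print(n,unproj(K,T,np.array(uv)*f,z)[0])
b=cv2.imread("pics/top0.png")[165:265,285:435]
cv2.imwrite("pics/crop.png",cv2.resize(b,None,fx=5.3,fy=5.3,interpolation=cv2.INTER_CUBIC))
E
```

```text
block [ 0.4535 -0.0407  0.06  ]
small [ 0.3634 -0.0297  0.04  ]
dial [ 0.4818 -0.3092  0.09  ]
pink [ 0.2469 -0.2912  0.09  ]
line top [ 0.5717 -0.1017  0.    ]
line bot [ 0.4891 -0.0994  0.    ]
offA [0.4529 0.25   0.05  ]
offB [0.4568 0.1028 0.05  ]
fenceL [0.6006 0.5996 0.045 ]
fenceR [ 0.5503 -0.7235  0.045 ]
```

View pics/crop.png

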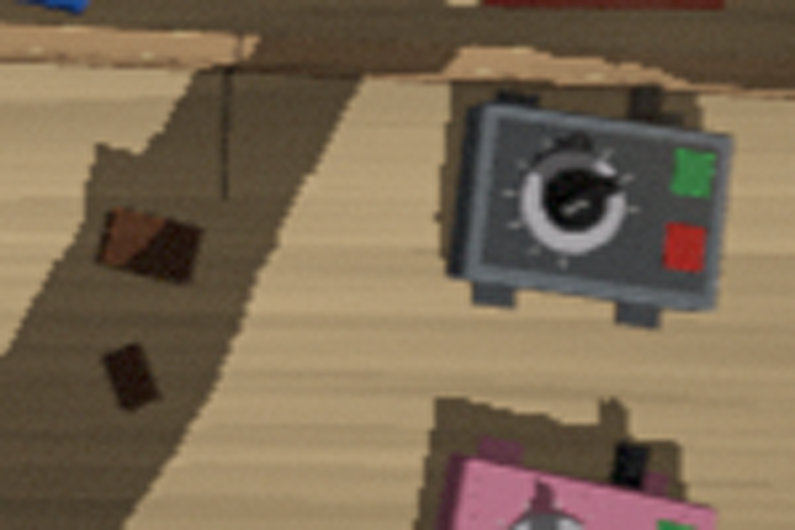

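The crop confirms both choices. The dark stop block is at crop (148,245), bigger than its twin at (130,377). The grey box's dial is at (575,195) with its bar pointing right and slightly up, and the pencil line is at (225,70–195). Next I hover the wrist camera over the dial.

Request:
apply_moves --plan '[{"slide":[40,-24,-6],"claw":0},{"slide":[40,-24,-6],"claw":0},{"slide":[40,-24,-6],"claw":0},{"slide":[40,-24,-6],"claw":0},{"slide":[40,-24,-6],"claw":0},{"slide":[40,-24,-6],"claw":0},{"slide":[40,-24,-6],"claw":0},{"slide":[40,-24,-6],"claw":0},{"slide":[40,-24,-6],"claw":0},{"slide":[40,-24,-6],"claw":0},{"slide":[40,-24,-6],"claw":0},{"slide":[40,-24,-6],"claw":0}]'

```text
schema error: expected keys angular, slide, claw
```

Request:
apply_moves --plan '[{"slide":[0,0,0],"claw":0},{"slide":[0,0,0],"claw":0},{"slide":[0,0,0],"claw":0},{"slide":[0,0,0],"claw":0}]'

```text
schema error: expected keys angular, slide, claw
```

```bash
python3 - <<'E'
from h import *
s=r.sense(); print(s["t"],s["eef_pos"],s["eef_rot"],s["joint_pos"],s["contact_force"])
im=r.read_camera("wrist"); cv2.imwrite("pics/w1.png",im); np.save("w1.npy",toolT(s))
cv2.imwrite("pics/w1b.png",cv2.resize(im,(800,600),interpolation=cv2.INTER_CUBIC))
E
```

```text
0.15 [ 0.148  -0.6325  0.2158] [ 0.9934  0.1147 -0.0001 -0.0007] [ 1.2752  0.6291  0.0385  1.5181 -0.027   0.9963 -0.02  ] [ 0.5404 -0.0105 -0.6012]
```

View pics/w1b.png

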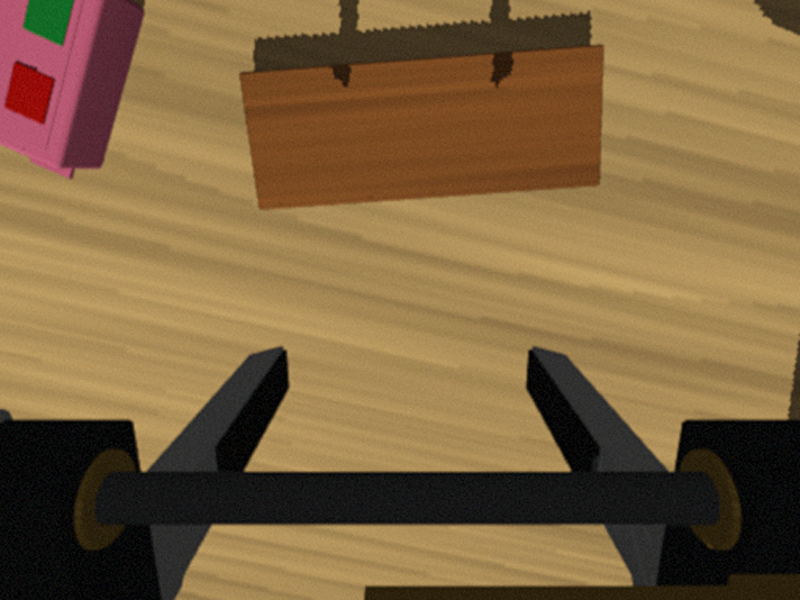

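The moves were refused because every row needs all three keys. The wrist picture shows only the sawhorse-like plank and the pink box, with the camera looking ahead of the fingers. I will stop short of the dial so it falls in view.

Request:
apply_moves --plan '[{"angular":[0,0,0],"slide":[29,-24,-6],"claw":0},{"angular":[0,0,0],"slide":[29,-24,-6],"claw":0},{"angular":[0,0,0],"slide":[29,-24,-6],"claw":0},{"angular":[0,0,0],"slide":[29,-24,-6],"claw":0},{"angular":[0,0,0],"slide":[29,-24,-6],"claw":0},{"angular":[0,0,0],"slide":[29,-24,-6],"claw":0},{"angular":[0,0,0],"slide":[29,-24,-6],"claw":0},{"angular":[0,0,0],"slide":[29,-24,-6],"claw":0},{"angular":[0,0,0],"slide":[29,-24,-6],"claw":0},{"angular":[0,0,0],"slide":[29,-24,-6],"claw":0},{"angular":[0,0,0],"slide":[29,-24,-6],"claw":0},{"angular":[0,0,0],"slide":[29,-24,-6],"claw":0}]'

```text
t: 1.2
eef_pos: [0.3754, -0.3335, 0.2765]
eef_rot: [0.993, 0.115, -0.0, 0.0]
contact_force: [0.1, -0.2, -0.8]
width: 0.0939
grip_force: 0.0
```

Request:
apply_moves --plan '[{"angular":[0,0,0],"slide":[0,0,0],"claw":0},{"angular":[0,0,0],"slide":[0,0,0],"claw":0},{"angular":[0,0,0],"slide":[0,0,0],"claw":0}]'

```text
t: 1.45
eef_pos: [0.3745, -0.3345, 0.2762]
eef_rot: [0.994, 0.113, -0.0, -0.0]
contact_force: [-0.4, -0.2, -0.2]
width: 0.0942
grip_force: 0.0
```

```bash
python3 - <<'E'
from h import *
s=r.sense(); print(s["t"],s["eef_pos"],s["eef_rot"],s["joint_pos"],s["contact_force"])
im=r.read_camera("wrist"); cv2.imwrite("pics/w2.png",im); np.save("w2.npy",toolT(s))
cv2.imwrite("pics/w2b.png",cv2.resize(im,(800,600),interpolation=cv2.INTER_CUBIC))
E
```

```text
1.45 [ 0.3745 -0.3345  0.2762] [ 0.9936  0.1131 -0.0004 -0.0001] [ 0.6746  0.3467 -0.0026  1.8412  0.0017  0.9544 -0.6729] [-0.4259 -0.1728 -0.2406]
```

View pics/w2b.png

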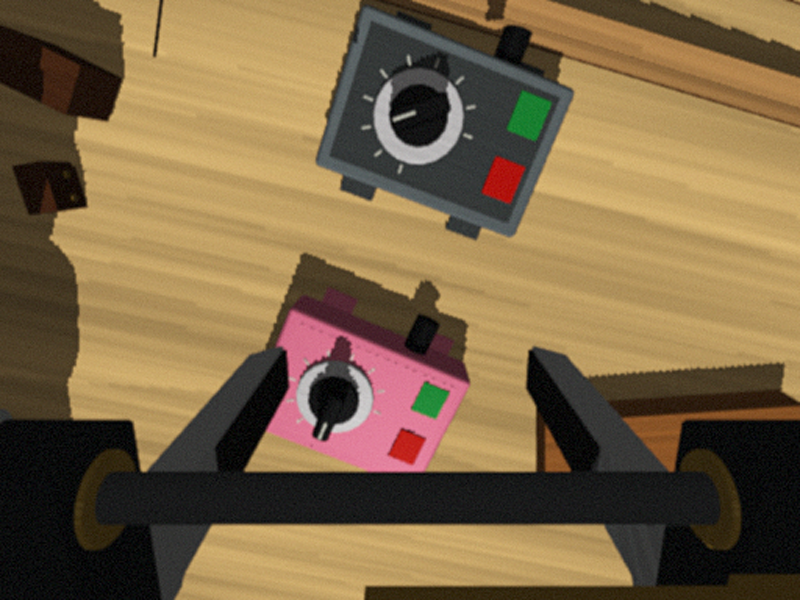

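The wrist view shows the grey box with its dial at (418,112) and a white index line from about (393,121) to (415,112). The block is at top left around (60,75), and the pencil line ends at (156,55). I'll enhance the dial crop to get the bar direction.

```bash
python3 - <<'E'
from h import *
im=cv2.imread("pics/w2.png"); T=np.load("w2.npy")@r.calibration("wrist")["hand_eye"]; K=r.calibration("wrist")["K"]
f=.64
for n,uv,z in [("index a",(393,121),.094),("index b",(415,112),.094),("disc",(418,115),.064),("line end",(156,55),0)]: print(n,unproj(K,T,np.array(uv)*f,z)[0])
x0,y0=225,30
c=im[y0:y0+90,x0:x0+90].astype(float)/255
c=(np.clip(c/0.45,0,1)**.45*255).astype(np.uint8)
wr=cv2.resize(c,None,fx=6.6,fy=6.6,interpolation=cv2.INTER_CUBIC)
cv2.imwrite("pics/dial.png",wr)
E
```

```text
index a [ 0.4765 -0.3007  0.094 ]
index b [ 0.4853 -0.3139  0.094 ]
disc [ 0.4871 -0.3162  0.064 ]
line end [ 0.4905 -0.0935  0.    ]
```

View pics/dial.png

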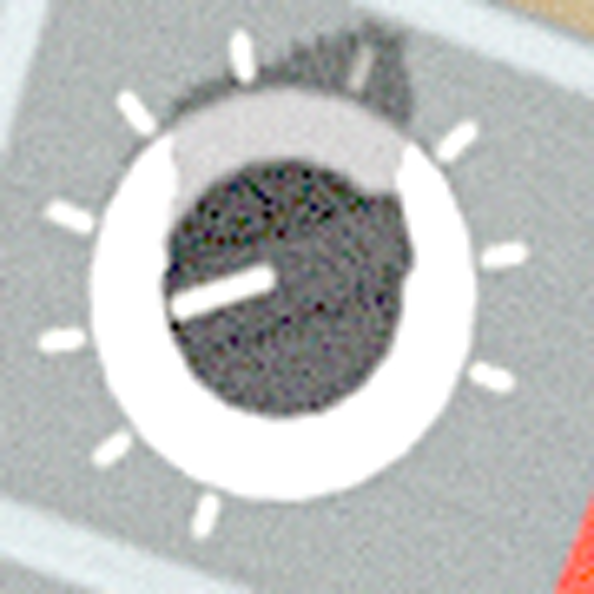

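```bash
python3 - <<'E'
from h import *
T=np.load("w2.npy")@r.calibration("wrist")["hand_eye"]; K=r.calibration("wrist")["K"]
g=lambda u,v,z: unproj(K,T,(225+u/6.6,30+v/6.6),z)[0]
print("bar",g(290,273,.094),"ring .052",g(283,293,.052),"ring .06",g(283,293,.06))
c=g(283,293,.052)
a,b=g(170,305,.094),g(272,277,.094); d=a-b; print("index yaw",np.arctan2(d[1],d[0]),"from ctr",np.arctan2(*(a-g(290,273,.094))[[1,0]]))
for u,v in((205,515),(490,378),(240,55)): 
    d=g(u,v,.05)-c; print("tick",np.arctan2(d[1],d[0]),np.hypot(*d[:2]))
print("tool",np.load("w2.npy")[:3,:3], "dial end px in top: ")
E
```

```text
bar [ 0.4864 -0.3172  0.094 ] ring .052 [ 0.4876 -0.3168  0.052 ] ring .06 [ 0.4867 -0.3168  0.06  ]
index yaw 2.0488776242251077 from ctr 2.041974347733177
tick 3.0144216163443827 0.040793542919158245
tick -1.7073055029093314 0.040314461575238464
tick 0.4198394942399043 0.04001101047251125
tool [[ 0.9744  0.2247 -0.0008]
 [ 0.2247 -0.9744  0.    ]
 [-0.0008 -0.0002 -1.    ]] dial end px in top:
```

Request:
apply_moves --plan '[{"angular":[0,0,1.323],"slide":[11.3,0.8,12.6],"claw":0},{"angular":[0,0,1.323],"slide":[11.3,0.8,12.6],"claw":0},{"angular":[0,0,1.323],"slide":[11.3,0.8,12.6],"claw":0},{"angular":[0,0,1.323],"slide":[11.3,0.8,12.6],"claw":0},{"angular":[0,0,1.323],"slide":[11.3,0.8,12.6],"claw":0},{"angular":[0,0,1.323],"slide":[11.3,0.8,12.6],"claw":0},{"angular":[0,0,1.323],"slide":[11.3,0.8,12.6],"claw":0},{"angular":[0,0,1.323],"slide":[11.3,0.8,12.6],"claw":0},{"angular":[0,0,1.323],"slide":[11.3,0.8,12.6],"claw":0},{"angular":[0,0,1.323],"slide":[11.3,0.8,12.6],"claw":0},{"angular":[0,0,1.323],"slide":[11.3,0.8,12.6],"claw":0},{"angular":[0,0,1.323],"slide":[11.3,0.8,12.6],"claw":0}]'

```text
t: 2.5
eef_pos: [0.4872, -0.3158, 0.1502]
eef_rot: [0.854, -0.521, -0.0, 0.0]
contact_force: [0.2, 0.2, -0.1]
width: 0.0938
grip_force: 0.0
```

Request:
apply_moves --plan '[{"angular":[0,0,0],"slide":[0,0,0],"claw":0},{"angular":[0,0,0],"slide":[0,0,0],"claw":0}]'

```text
t: 2.67
eef_pos: [0.4875, -0.3155, 0.1504]
eef_rot: [0.855, -0.519, -0.0, 0.0]
contact_force: [-0.7, 0.1, -0.2]
width: 0.0939
grip_force: 0.0
```

```bash
python3 - <<'E'
from h import *
s=r.sense(); T=toolT(s); print(s["t"],s["eef_pos"],s["joint_pos"],s["contact_force"],"yaw",np.arctan2(T[1,0],T[0,0]))
print("to go (tool cm)",T[:3,:3].T@(np.array([.4868,-.317,.082])-T[:3,3])*100)
E
```

```text
2.6667 [ 0.4875 -0.3155  0.1504] [ 0.3103  0.6332  0.3404  1.7899 -0.2884  0.7676 -1.8638] [-0.6777  0.0765 -0.2103] yaw -1.0917535653049786
to go (tool cm) [0.1007 0.1266 6.8371]
```

Request:
apply_moves --plan '[{"angular":[0,0,0],"slide":[0.1,0.1,2.5],"claw":0},{"angular":[0,0,0],"slide":[0.1,0.1,4.5],"claw":0},{"angular":[0,0,0],"slide":[0.1,0.1,6.0],"claw":0},{"angular":[0,0,0],"slide":[0.1,0.1,6.8],"claw":0},{"angular":[0,0,0],"slide":[0.1,0.1,6.8],"claw":0},{"angular":[0,0,0],"slide":[0.1,0.1,6.8],"claw":0}]' --force 15

```text
t: 3.17
eef_pos: [0.4872, -0.3169, 0.0826]
eef_rot: [0.854, -0.52, -0.0, -0.0]
contact_force: [-0.3, -0.5, -0.1]
width: 0.094
grip_force: 0.0
```

Request:
apply_moves --plan '[{"angular":[0,0,0],"slide":[0,0,0],"claw":1},{"angular":[0,0,0],"slide":[0,0,0],"claw":1},{"angular":[0,0,0],"slide":[0,0,0],"claw":1},{"angular":[0,0,0],"slide":[0,0,0],"claw":1},{"angular":[0,0,0],"slide":[0,0,0],"claw":1},{"angular":[0,0,0],"slide":[0,0,0],"claw":1},{"angular":[0,0,0],"slide":[0,0,0],"claw":1},{"angular":[0,0,0],"slide":[0,0,0],"claw":1},{"angular":[0,0,0],"slide":[0,0,0],"claw":1},{"angular":[0,0,0],"slide":[0,0,0],"claw":1}]' --force 15

```text
t: 4.0
eef_pos: [0.4872, -0.3166, 0.0825]
eef_rot: [0.854, -0.52, -0.0, 0.0]
contact_force: [-0.9, -0.6, -0.2]
width: 0.0307
grip_force: 0.0
```

Request:
apply_moves --plan '[{"angular":[0,0,0],"slide":[0,0,0],"claw":1},{"angular":[0,0,0],"slide":[0,0,0],"claw":1},{"angular":[0,0,0],"slide":[0,0,0],"claw":1},{"angular":[0,0,0],"slide":[0,0,0],"claw":1},{"angular":[0,0,0],"slide":[0,0,0],"claw":1}]' --force 15

```text
t: 4.42
eef_pos: [0.4877, -0.3162, 0.0825]
eef_rot: [0.854, -0.52, 0.0, -0.0]
contact_force: [1.3, 1.3, -0.7]
width: 0.014
grip_force: 14.9
```

Request:
apply_moves --plan '[{"angular":[0,0,-0.1],"slide":[0,0,0],"claw":1},{"angular":[0,0,-0.2],"slide":[0,0,0],"claw":1},{"angular":[0,0,-0.3],"slide":[0,0,0],"claw":1},{"angular":[0,0,-0.4],"slide":[0,0,0],"claw":1},{"angular":[0,0,-0.5],"slide":[0,0,0],"claw":1},{"angular":[0,0,-0.6],"slide":[0,0,0],"claw":1},{"angular":[0,0,-0.7],"slide":[0,0,0],"claw":1},{"angular":[0,0,-0.8],"slide":[0,0,0],"claw":1},{"angular":[0,0,-0.86],"slide":[0,0,0],"claw":1},{"angular":[0,0,-0.86],"slide":[0,0,0],"claw":1}]' --force 15

```text
t: 5.25
eef_pos: [0.4874, -0.3166, 0.0825]
eef_rot: [0.993, -0.116, 0.0, -0.0]
contact_force: [1.1, 0.9, -0.3]
width: 0.0139
grip_force: 15.0
```

```bash
cat > st.py <<'E'
from h import *
s=r.sense(); T=toolT(s); print(s["t"],s["eef_pos"],"F",s["contact_force"],"M",s["torque"],"yaw",np.arctan2(T[1,0],T[0,0]),"w",s["width"],s["grip_force"],"j",s["joint_pos"])
E
python3 st.py
```

```text
5.25 [ 0.4874 -0.3166  0.0825] F [ 1.1012  0.8745 -0.3407] M [ 0.2003 -0.2932  0.0438] yaw -0.23179001163081922 w 0.013912561003981206 14.968122839927673 j [ 0.4941  0.7077  0.0535  1.8308 -0.0621  0.6042 -1.2167]
```

Request:
apply_moves --plan '[{"angular":[0,0,-0.05],"slide":[0,0,0],"claw":1},{"angular":[0,0,-0.1],"slide":[0,0,0],"claw":1},{"angular":[0,0,-0.12],"slide":[0,0,0],"claw":1},{"angular":[0,0,-0.12],"slide":[0,0,0],"claw":1}]' --force 15

```text
t: 5.58
eef_pos: [0.4874, -0.3168, 0.0825]
eef_rot: [0.998, -0.058, 0.0, 0.0]
contact_force: [1.2, 0.5, -0.6]
width: 0.0143
grip_force: 15.1
```

```bash
python3 st.py
```

```text
5.5833 [ 0.4874 -0.3168  0.0825] F [ 1.1772  0.5012 -0.5946] M [ 0.1797 -0.3438 -0.2864] yaw -0.11552344735386831 w 0.014323735390912485 15.096712410449982 j [ 0.5143  0.7068  0.0219  1.8301 -0.0254  0.6044 -1.1345]
```

Request:
apply_moves --plan '[{"angular":[0,0,-0.03],"slide":[0,0,0],"claw":1},{"angular":[0,0,-0.06],"slide":[0,0,0],"claw":1},{"angular":[0,0,-0.06],"slide":[0,0,0],"claw":1},{"angular":[0,0,-0.06],"slide":[0,0,0],"claw":1}]' --force 15

```text
t: 5.92
eef_pos: [0.487, -0.3166, 0.0825]
eef_rot: [1.0, -0.027, -0.0, -0.0]
contact_force: [0.3, 0.3, 0.2]
width: 0.0147
grip_force: 15.7
```

```bash
python3 st.py
```

```text
5.9167 [ 0.487  -0.3166  0.0825] F [0.3401 0.3447 0.1969] M [ 0.1764 -0.1417 -0.3725] yaw -0.05403557782087949 w 0.014707537347877202 15.724753526737913 j [ 0.525   0.7065  0.005   1.8301 -0.0058  0.6052 -1.0913]
```

The dial turned about 1 rad and met the firm stop: the yaw at contact matches the predicted off tick, and the moment jumped. I release it and move up to look at the block and the line.

Request:
apply_moves --plan '[{"angular":[0,0,0],"slide":[0,0,0],"claw":0.4},{"angular":[0,0,0],"slide":[0,0,0],"claw":0.4},{"angular":[0,0,0],"slide":[0,0,0],"claw":0.4},{"angular":[0,0,0],"slide":[0,0,0],"claw":0.4},{"angular":[0,0,0],"slide":[0,0,-4],"claw":0},{"angular":[0,0,0],"slide":[0,0,-8],"claw":0},{"angular":[0,0,0],"slide":[0,0,-12],"claw":0},{"angular":[0,0,0],"slide":[-8,-24.3,-22],"claw":0},{"angular":[0,0,0],"slide":[-8,-24.3,-22],"claw":0},{"angular":[0,0,0],"slide":[-8,-24.3,-22],"claw":0},{"angular":[0,0,0],"slide":[-8,-24.3,-22],"claw":0},{"angular":[0,0,0],"slide":[-8,-24.3,-22],"claw":0}]'

```text
t: 6.92
eef_pos: [0.4354, -0.1278, 0.2791]
eef_rot: [1.0, -0.027, 0.0, 0.0]
contact_force: [0.6, -0.0, 0.4]
width: 0.0912
grip_force: 0.0
```

```bash
python3 st.py
```

```text
6.9167 [ 0.4354 -0.1278  0.2791] F [ 0.6042 -0.0096  0.4326] M [ 0.0363 -0.0426 -0.0095] yaw -0.05348811463230383 w 0.0912393009948296 0.0 j [ 0.2358  0.2693 -0.0157  1.9516  0.0055  0.9207 -1.407 ]
```

Request:
apply_moves --plan '[{"angular":[0,0,0],"slide":[-1.8,-5.5,-2],"claw":0},{"angular":[0,0,0],"slide":[-1.8,-5.5,-2],"claw":0},{"angular":[0,0,0],"slide":[-1.8,-5.5,-2],"claw":0},{"angular":[0,0,0],"slide":[-1.8,-5.5,-2],"claw":0},{"angular":[0,0,0],"slide":[-1.8,-5.5,-2],"claw":0}]'

```text
t: 7.33
eef_pos: [0.4214, -0.0747, 0.2981]
eef_rot: [1.0, -0.027, 0.0, 0.0]
contact_force: [1.5, -1.1, -0.1]
width: 0.0935
grip_force: 0.0
```

```bash
python3 st.py; python3 - <<'E'
from h import *
s=r.sense()
im=r.read_camera("wrist"); cv2.imwrite("pics/w3.png",im); np.save("w3.npy",toolT(s))
c=(np.clip(im/255/0.7,0,1)**.6*255).astype(np.uint8)
cv2.imwrite("pics/w3b.png",cv2.resize(c,(800,600),interpolation=cv2.INTER_CUBIC))
cv2.imwrite("pics/top3.png",r.read_camera("top"))
E
```

```text
7.3333 [ 0.4214 -0.0747  0.2981] F [ 1.5175 -1.0551 -0.1491] M [ 0.0149  0.0531 -0.0145] yaw -0.054428170596686906 w 0.0934526819744553 0.0 j [ 0.1435  0.2074 -0.042   1.978   0.0116  0.9563 -1.5295]
```

View pics/w3b.png

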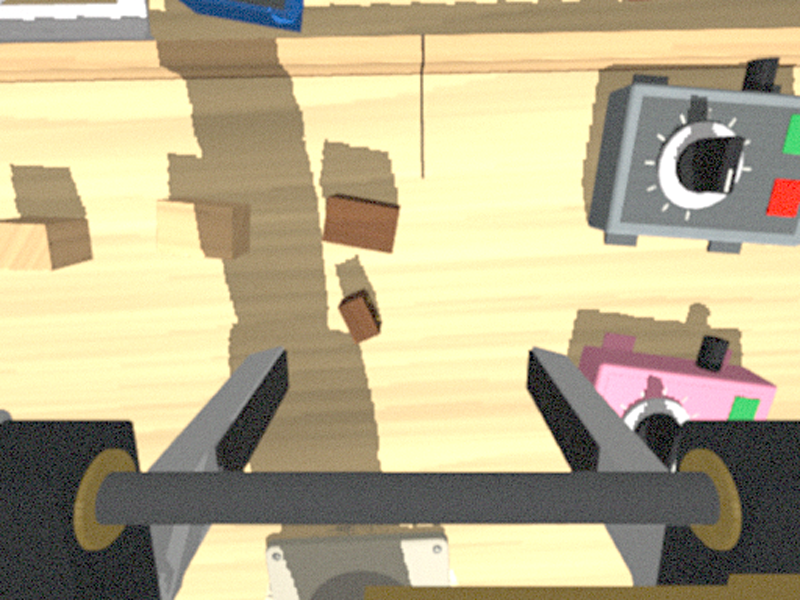

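The wrist view shows the block's top face with corners near (327,195), (399,207), (393,251) and (322,241). The pencil line runs from (422,178) up to (422,72), the fence foot is near row 75, and the dial's index stripe is near (728,178). I'll measure these numerically.

```bash
python3 - <<'E'
from h import *
im=cv2.imread("pics/w3.png"); T=np.load("w3.npy")@r.calibration("wrist")["hand_eye"]; K=r.calibration("wrist")["K"]
g=cv2.GaussianBlur(im,(3,3),0).astype(float); V=g.sum(2)/3
# block: reddish dark hardwood
hsv=cv2.cvtColor(im,cv2.COLOR_BGR2HSV)
sub=im[115:170,195:265].astype(int); 
R_,G_,B_=sub[...,2],sub[...,1],sub[...,0]
m=((R_-B_>25)&(R_<110)&(R_>45)&(G_<0.62*R_)).astype(np.uint8)*255
m=cv2.morphologyEx(m,cv2.MORPH_OPEN,np.ones((3,3)))
cs=max(cv2.findContours(m,0,2)[0],key=cv2.contourArea)+np.array([195,115])
rect=cv2.minAreaRect(cs); bp=cv2.boxPoints(rect); P=unproj(K,T,bp,.06); print("box px",bp*1.5625,"\nworld",P[:,:2],"sides",np.linalg.norm(np.diff(P,axis=0),axis=1))
c=P.mean(0); e=P[1]-P[0]; e2=P[2]-P[1]; 
L=e if np.linalg.norm(e)>np.linalg.norm(e2) else e2
if L[1]<0:L=-L
print("center",c,"y-axis yaw",np.arctan2(-L[0],L[1]))
# pencil line: darkest column rows 52..112
pts=[]
for v in range(52,112):
    seg=V[v,262:280]; bg=np.median(seg); w=np.clip(bg-seg-15,0,None)
    if w.sum()>20: pts.append((262+(w*np.arange(len(seg))).sum()/w.sum(),v))
pts=np.array(pts); W=unproj(K,T,pts,0); k=np.polyfit(W[:,0],W[:,1],1); print("line n",len(W),"y at .49,.57",np.polyval(k,[.49,.57]),"slope",k[0],"resid",np.std(W[:,1]-np.polyval(k,W[:,0])), "x range",W[:,0].min(),W[:,0].max())
for u in (20,60,190,230,300,330,360,480): print(u,[int(x) for x in V[18:56,u]])
# dial index
d=im[95:125,435:475]; print("dial");
m=(d.sum(2)>250); 
print("\n".join("".join("#" if x>420 else "+" if x>200 else "." for x in row) for row in d.sum(2)))
E
```

```text
box px [[320.425  239.225 ]
 [328.4    195.3625]
 [397.8375 207.9875]
 [389.8625 251.85  ]] 
world [[ 0.4447 -0.0036]
 [ 0.4799 -0.0137]
 [ 0.4667 -0.0695]
 [ 0.4309 -0.0606]] sides [0.0367 0.0574 0.0369]
center [ 0.4556 -0.0368  0.06  ] y-axis yaw -0.23259461474719514
line n 60 y at .49,.57 [-0.0922 -0.095 ] slope -0.03476812359029152 resid 0.00011058029350794481 x range 0.4925149922059828 0.5711193489732725
20 [73, 75, 76, 77, 77, 75, 71, 66, 73, 99, 128, 139, 140, 140, 141, 144, 146, 144, 141, 136, 132, 131, 132, 132, 132, 129, 124, 119, 121, 129, 135, 133, 122, 109, 119, 148, 164, 165]
60 [77, 78, 78, 79, 79, 75, 69, 74, 96, 123, 138, 140, 139, 140, 143, 146, 148, 147, 147, 144, 141, 139, 134, 133, 134, 132, 122, 117, 123, 129, 131, 122, 107, 111, 137, 158, 164, 164]
190 [29, 36, 49, 62, 70, 82, 108, 133, 144, 145, 143, 144, 146, 147, 147, 147, 146, 146, 143, 139, 137, 135, 125, 111, 108, 115, 122, 124, 119, 106, 105, 129, 157, 167, 167, 165, 166, 169]
230 [70, 70, 70, 69, 78, 107, 136, 146, 143, 143, 143, 144, 146, 149, 150, 150, 147, 145, 142, 139, 136, 130, 120, 112, 114, 119,
[... 1336 characters left out ...]
+##
................................++...+##
...............................+#+..+##+
...............................+#+..+##+
...............................##+..+##+
..............................+##+..+#++
..............................+##...+#+.
..............................+#+..+#++.
..............................+#+..+#+..
.............................+##+..+++..
+............................+##+...++..
++...........................+#+........
##+..........................+#+........
##++........................+##+........
####+.......................+##+........
#####+++....................+++.........
########++++++++++++++++++..............
##########################++++..........
```

```bash
python3 - <<'E'
from h import *
K=r.calibration("wrist")["K"]; H=r.calibration("wrist")["hand_eye"]
def idx(f,N,x0,y0,x1,y1):
    im=cv2.imread(f).astype(float).sum(2); T=np.load(N)@H
    d=im[y0:y1,x0:x1]; m=(d>200).astype(np.uint8); n,l,st,ce=cv2.connectedComponentsWithStats(m)
    for i in range(1,n):
        if 15<st[i,4]<140 and (st[i,:2]>0).all() and st[i,0]+st[i,2]<x1-x0 and st[i,1]+st[i,3]<y1-y0:
            v,u=np.nonzero(l==i); W=unproj(K,T,np.c_[u+x0,v+y0],.094)[:,:2]; w=d[l==i]
            c=np.average(W,0,w); e,E=np.linalg.eigh(np.cov((W-c).T,aweights=w)); a=E[:,1]
            print(f,"index centre",c,"rel",c-[.4870,-.3168],"axis yaw mod pi",np.arctan2(a[1],a[0])%np.pi,"n",st[i,4],"len",np.sqrt(12*e))
idx("pics/w2.png","w2.npy",248,62,285,85); idx("pics/w3.png","w3.npy",455,100,474,125)
# ticks in w3, z=.05 about dial centre
im=cv2.imread("pics/w3.png").astype(float).sum(2); T=np.load("w3.npy")@H
m=(im>330).astype(np.uint8); m[:,:405]=0; n,l,st,ce=cv2.connectedComponentsWithStats(m)
for i in range(1,n):
    W=unproj(K,T,ce[i],.05)[0,:2]-[.4870,-.3168]
    if .034<np.hypot(*W)<.048 and st[i,4]<60: print("tick",np.arctan2(W[1],W[0]),np.hypot(*W),st[i,4])
E
```

```text
pics/w2.png index centre [ 0.4814 -0.307 ] rel [-0.0056  0.0098] axis yaw mod pi 2.1095362099604937 n 55 len [0.0031 0.0159]
pics/w3.png index centre [ 0.4759 -0.3154] rel [-0.0111  0.0014] axis yaw mod pi 3.017287413632279 n 49 len [0.0034 0.0161]
tick -0.13240836427209596 0.04304596095477278 1
tick 0.3929501141633582 0.040201349452104684 13
tick -0.6478018993902469 0.0405160216190225 12
tick 0.9237820741909893 0.03984773924104927 11
tick -1.1685243205728404 0.042036293599129304 6
tick -1.7021749359587601 0.036531212019677795 48
tick 1.4491991044028678 0.03996280381903173 11
tick 1.9854433091589014 0.03952790895330861 10
tick 2.5081694661345404 0.04029840866264256 10
tick 3.0271078354225716 0.04043325699430968 10
```

The dial index yaw is 3.017 and the off tick is 3.02, so the saw is off. The block is at (0.4556, -0.0368) with yaw -0.233, and the fence yaw is about -0.035. Now I grasp the block.

Request:
apply_moves --plan '[{"angular":[0,0,0.09],"slide":[1.6,-2,3],"claw":0},{"angular":[0,0,0.178],"slide":[3.2,-4,6],"claw":0},{"angular":[0,0,0.178],"slide":[3.2,-4,10],"claw":0},{"angular":[0,0,0.178],"slide":[3.2,-4,14],"claw":0},{"angular":[0,0,0.178],"slide":[3.2,-4,17.5],"claw":0},{"angular":[0,0,0.178],"slide":[3.2,-4,19.5],"claw":0},{"angular":[0,0,0.178],"slide":[3.2,-4,19.5],"claw":0},{"angular":[0,0,0.178],"slide":[3.2,-4,19.5],"claw":0}]'

```text
t: 8.1
eef_pos: [0.4548, -0.0362, 0.1023]
eef_rot: [0.993, -0.116, -0.002, 0.0]
contact_force: [-0.2, 0.4, -0.1]
width: 0.0939
grip_force: 0.0
```

```bash
python3 st.py; python3 - <<'E'
from h import *
T=toolT(); print("to go cm",T[:3,:3].T@(np.array([.4556,-.0368,.030])-T[:3,3])*100)
im=cv2.imread("pics/top3.png").astype(float); K,C=cam("top")
b=cv2.imread("pics/top0.png").astype(float).sum(2)/3
p=[]
for v in range(182,200):
    s=b[v,322:336]; w=np.clip(np.median(s)-s-5,0,None)
    if w.sum()>8: p.append((322+(w*np.arange(14)).sum()/w.sum(),v))
W=unproj(C*0+0 if 0 else K,C,p,0); k=np.polyfit(W[:,0],W[:,1],1); print("top line",len(W),np.polyval(k,[.49,.57]),k[0],W[:,0].min(),W[:,0].max())
E
```

```text
8.1 [ 0.4548 -0.0362  0.1023] F [-0.2074  0.4138 -0.0676] M [ 0.0648 -0.0376 -0.0286] yaw -0.2330394833611186 w 0.09392544636013805 0.0 j [ 0.0358  0.5514 -0.0259  2.1473  0.0323  0.4465 -1.8192]
to go cm [0.1154 0.0265 7.2258]
top line 17 [-0.0955 -0.0979] -0.030518625481682896 0.49859790961845024 0.5612693073718427
```

Request:
apply_moves --plan '[{"angular":[0,0,0],"slide":[0.1,0,2.5],"claw":0},{"angular":[0,0,0],"slide":[0.1,0,4.5],"claw":0},{"angular":[0,0,0],"slide":[0.1,0,6.2],"claw":0},{"angular":[0,0,0],"slide":[0.1,0,7.2],"claw":0},{"angular":[0,0,0],"slide":[0.1,0,7.2],"claw":0.2},{"angular":[0,0,0],"slide":[0.1,0,7.2],"claw":1},{"angular":[0,0,0],"slide":[0.1,0,7.2],"claw":1},{"angular":[0,0,0],"slide":[0.1,0,7.2],"claw":1},{"angular":[0,0,0],"slide":[0.1,0,7.2],"claw":1},{"angular":[0,0,0],"slide":[0.1,0,7.2],"claw":1},{"angular":[0,0,0],"slide":[0.1,0,7.2],"claw":1}]' --force 35

```text
t: 9.02
eef_pos: [0.457, -0.0356, 0.0321]
eef_rot: [0.993, -0.115, 0.001, 0.0]
contact_force: [0.2, 0.4, 7.3]
width: 0.0599
grip_force: 35.0
```

```bash
python3 st.py
```

```text
9.0167 [ 0.457  -0.0356  0.0321] F [0.2394 0.3527 7.2794] M [-0.0719  0.167  -0.015 ] yaw -0.23133757868537022 w 0.05988490407449055 35.00159025192261 j [ 0.0284  0.6941 -0.0176  2.1842  0.0443  0.2622 -1.8301]
```

```bash
python3 - <<'E'
from h import *
im=cv2.imread("pics/w3.png"); C=np.load("w3.npy")@r.calibration("wrist")["hand_eye"]; K=r.calibration("wrist")["K"]
V=cv2.GaussianBlur(im,(3,3),0).astype(float).sum(2)/3
p=[]
for u in list(range(5,100))+list(range(205,262))+list(range(280,375)):
    s=V[40:58,u]; i=int(np.argmin(s)); j=i+int(np.argmax(np.diff(s[i:i+6]))); p.append((u,40+j+.5))
p=np.array(p); W=unproj(K,C,p,0); k=np.polyfit(W[:,1],W[:,0],1)
for _ in range(3):
    e=W[:,0]-np.polyval(k,W[:,1]); q=abs(e)<.003; k=np.polyfit(W[q,1],W[q,0],1)
print("fence foot x at y=-.095",np.polyval(k,-.095),"slope",k[0],q.sum(),len(q),e[q].std())
M=np.array([np.polyval(k,-.096),-.096]); a=-.036
xh=np.array([np.cos(a),np.sin(a)]); yh=np.array([-np.sin(a),np.cos(a)])
t=M+.03*yh-(.019+.012)*xh; T=toolT(); d=np.r_[t,.036]-T[:3,3]
print("M",M,"target",t,"slide cm",T[:3,:3].T@d*100)
E
```

```text
fence foot x at y=-.095 0.5765263857989945 slope 0.036820403437424785 244 247 0.00039339812300058724
M [ 0.5765 -0.096 ] target [ 0.5466 -0.0649] slide cm [ 9.3933  0.7995 -0.3756]
```

Request:
apply_moves --plan '[{"angular":[0,0,0],"slide":[0,0,-0.4],"claw":1},{"angular":[0,0,0],"slide":[0,0,-0.8],"claw":1},{"angular":[0,0,0],"slide":[0,0,-0.8],"claw":1}]' --force 35

```text
t: 9.27
eef_pos: [0.4568, -0.0354, 0.04]
eef_rot: [0.993, -0.115, 0.0, -0.0]
contact_force: [-0.1, 0.0, -0.8]
width: 0.0597
grip_force: 35.0
```

Request:
apply_moves --plan '[{"angular":[0,0,-0.06],"slide":[1.6,0.1,0],"claw":1},{"angular":[0,0,-0.12],"slide":[3.5,0.3,0],"claw":1},{"angular":[0,0,-0.195],"slide":[5.5,0.5,0],"claw":1},{"angular":[0,0,-0.195],"slide":[7.5,0.7,0],"claw":1},{"angular":[0,0,-0.195],"slide":[8.8,0.8,0],"claw":1},{"angular":[0,0,-0.195],"slide":[9.4,0.8,0],"claw":1},{"angular":[0,0,-0.195],"slide":[9.4,0.8,0],"claw":1},{"angular":[0,0,-0.195],"slide":[9.4,0.8,0],"claw":1}]' --force 35

```text
t: 9.93
eef_pos: [0.545, -0.0644, 0.0391]
eef_rot: [1.0, -0.018, -0.001, -0.0]
contact_force: [0.0, 0.1, -0.6]
width: 0.0598
grip_force: 35.0
```

```bash
python3 st.py; python3 - <<'E'
from h import *
s=r.sense(); np.save("w4.npy",toolT(s))
im=r.read_camera("wrist"); cv2.imwrite("pics/w4.png",im)
c=(np.clip(im/255/0.7,0,1)**.6*255).astype(np.uint8)
cv2.imwrite("pics/w4b.png",cv2.resize(c,(800,600),interpolation=cv2.INTER_CUBIC))
E
```

```text
9.9333 [ 0.545  -0.0644  0.0391] F [ 0.0038  0.133  -0.6471] M [0.0414 0.0513 0.0032] yaw -0.03605129407563397 w 0.05975681466792854 34.99979853630066 j [ 0.1221  0.7471 -0.0853  1.9353  0.1288  0.4659 -1.6627]
```

View pics/w4b.png

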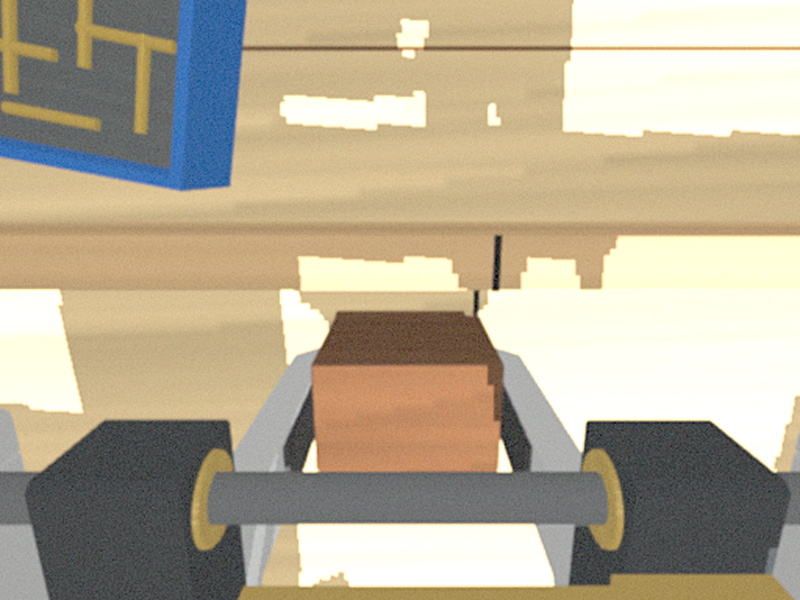

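Held block sits in front of the fence. The line is visible on the fence top at (498,262) and on the table at (476,300), with the block's top-back corners at (315,364) and (498,366). Comparing the stop end and the line in this same picture:

```bash
python3 - <<'E'
from h import *
im=cv2.imread("pics/w4.png"); Tt=np.load("w4.npy"); C=Tt@r.calibration("wrist")["hand_eye"]; K=r.calibration("wrist")["K"]
V=im.astype(float).sum(2)/3
def line(v0,v1,u0,u1,z):
    p=[]
    for v in range(v0,v1):
        s=V[v,u0:u1]; w=np.clip(np.median(s)-s-15,0,None); p.append((u0+(w*np.arange(u1-u0)).sum()/w.sum(),v))
    return (np.c_[unproj(K,C,p,z)]-Tt[:3,3])@Tt[:3,:3], np.array(p)
for a in [(153,184,308,328,.045),(189,198,298,313,0.)]:
    L,p=line(*a); print("line tool-y",L[:,1].mean(),"ends",L[0],L[-1],p[[0,-1]])
zt=.0675
f=.64
for n,uv in [("BL",(315,363.5)),("BR",(499.5,366))]:
    print(n,(unproj(K,C,np.array(uv)*f,zt)[0]-Tt[:3,3])@Tt[:3,:3])
g=lambda P:proj(K,C,P@Tt[:3,:3].T+Tt[:3,3])/f
print("pred corners", g(np.array([[.019,-.03,-.0285],[.019,.03,-.0285],[.019,-.03,.0315],[.019,.024,.0315]])))
for v in (240,250,260): print([int(x) for x in V[v,195:210]],[int(x) for x in V[v,305:328]])
# fence top front edge and foot
for u in (240,280,330,360): print(u,[int(x) for x in V[138:205,u]])
E
```

```text
line tool-y 0.029636577778641926 ends [ 0.0526  0.0296 -0.006 ] [ 0.0365  0.0296 -0.006 ] [[318.4009 153.    ]
 [316.959  183.    ]]
line tool-y 0.029700171856084343 ends [0.0218 0.0296 0.039 ] [0.0161 0.0298 0.039 ] [[304.4347 189.    ]
 [304.3383 197.    ]]
BL [ 0.0174 -0.0288 -0.0285]
BR [ 0.0165  0.0279 -0.0285]
pred corners [[310.8031 358.6072]
 [506.62   358.4411]
 [337.5459 306.0937]
 [464.6125 305.9873]]
[96, 92, 96, 91, 75, 63, 70, 72, 75, 68, 75, 74, 74, 73, 75] [75, 75, 77, 79, 79, 77, 68, 40, 26, 32, 31, 36, 30, 35, 30, 30, 38, 71, 94, 94, 97, 98, 93]
[104, 104, 65, 26, 33, 65, 80, 78, 78, 80, 80, 80, 72, 79, 78] [73, 82, 77, 76, 75, 84, 80, 76, 81, 80, 69, 40, 28, 32, 30, 31, 28, 26, 27, 59, 88, 100, 96]
[12, 20, 24, 22, 21, 44, 66, 77, 82, 77, 80, 79, 77, 77, 83] [75, 71, 74, 76, 74, 76, 76, 70, 72, 73, 67, 38, 33, 25, 36, 29, 21, 20, 15, 9, 17, 10, 21]
240 [98, 100, 98, 98, 93, 80, 82, 70, 65, 78, 77, 80, 75, 90, 91, 88, 90, 90, 89, 88, 87, 91, 91, 85, 86, 88, 91, 88, 95, 158, 201, 204, 200, 203, 202, 204, 203, 201, 199, 198, 196, 196, 192, 195, 190, 197, 201, 193, 128
[... 297 characters left out ...]
4, 195, 130, 102, 105, 101, 105, 106, 106, 99, 95, 98, 97, 93, 81, 48, 37, 27, 31, 21, 28]
330 [99, 102, 100, 99, 84, 83, 76, 64, 70, 68, 75, 78, 77, 87, 87, 85, 89, 89, 88, 91, 84, 90, 92, 91, 83, 88, 95, 85, 88, 92, 93, 93, 92, 92, 93, 92, 91, 85, 86, 85, 83, 85, 79, 88, 82, 82, 90, 165, 214, 216, 211, 210, 211, 208, 210, 209, 212, 209, 210, 208, 206, 209, 208, 208, 210, 209, 211]
360 [103, 106, 104, 99, 84, 84, 81, 75, 71, 80, 79, 78, 74, 82, 86, 84, 84, 85, 89, 89, 93, 91, 94, 90, 93, 89, 84, 93, 152, 202, 205, 202, 205, 205, 206, 203, 202, 202, 200, 199, 198, 195, 195, 192, 195, 195, 204, 212, 216, 210, 212, 210, 211, 210, 213, 211, 207, 208, 210, 210, 207, 207, 207, 211, 208, 211, 211]
```

The line sits at tool y = 29.6 mm, so the y placement is right. But the block's apparent width suggests its top is lower than expected, so it may have slipped in the grip or tilted. I fit its pose.

```bash
python3 - <<'E'
from h import *
from scipy.optimize import least_squares
im=cv2.imread("pics/w4.png"); Tt=np.load("w4.npy"); C=Tt@r.calibration("wrist")["hand_eye"]; K=r.calibration("wrist")["K"]
x0,y0=190,180
c=im[y0:y0+125,x0:x0+145].astype(float)/255
cv2.imwrite("pics/w4c.png",cv2.resize((np.clip(c/.6,0,1)**.5*255).astype(np.uint8),None,fx=4.8,fy=4.8,interpolation=cv2.INTER_CUBIC))
V=cv2.GaussianBlur(im,(3,3),0).astype(float).sum(2)/3
for u in (215,230,250,270,290): print(u,"bottom",[int(x) for x in V[190:208,u]],"top",[int(x) for x in V[224:242,u]])
for v in (202,206,212,218,224,230,236): print(v,"L",[int(x) for x in V[v,195:222]],"R",[int(x) for x in V[v,290:324]])
E
```

```text
215 bottom [105, 106, 106, 106, 107, 108, 107, 104, 95, 77, 58, 47, 42, 36, 30, 24, 23, 23] top [26, 28, 29, 27, 26, 27, 28, 27, 30, 42, 59, 72, 76, 74, 74, 74, 75, 75]
230 bottom [106, 106, 105, 106, 106, 107, 107, 102, 81, 52, 33, 28, 28, 27, 26, 26, 24, 25] top [27, 29, 29, 29, 30, 29, 28, 27, 30, 43, 60, 70, 73, 73, 73, 73, 74, 74]
250 bottom [106, 106, 105, 105, 107, 107, 105, 98, 80, 52, 32, 27, 27, 27, 26, 27, 25, 25] top [27, 29, 30, 28, 28, 28, 28, 27, 31, 45, 63, 74, 77, 74, 74, 74, 73, 73]
270 bottom [106, 104, 105, 105, 104, 103, 101, 96, 78, 51, 32, 28, 28, 28, 25, 23, 24, 25] top [27, 29, 30, 28, 29, 30, 29, 30, 35, 46, 62, 75, 78, 77, 75, 74, 75, 76]
290 bottom [104, 103, 102, 99, 96, 94, 94, 90, 74, 48, 31, 27, 27, 27, 27, 27, 25, 25] top [26, 27, 27, 28, 29, 28, 28, 28, 34, 48, 64, 75, 78, 76, 76, 75, 75, 77]
202 L [221, 220, 220, 220, 220, 219, 219, 220, 218, 211, 196, 163, 124, 105, 102, 102, 102, 101, 90, 67, 42, 29, 26, 26, 26, 26, 28] R [27, 26, 26, 27, 26, 26, 28, 35, 43, 48, 51, 53, 46, 32, 33, 65, 122, 177, 204, 210, 210, 208, 207, 207, 208, 209, 208, 208, 20
[... 946 characters left out ...]
 27, 26, 26, 27, 28, 26, 26, 25, 25, 28, 29, 28] R [26, 26, 27, 26, 26, 27, 27, 28, 28, 26, 25, 26, 27, 26, 26, 27, 26, 28, 29, 27, 26, 27, 29, 29, 27, 26, 34, 57, 86, 108, 123, 132, 141, 154]
230 L [97, 97, 97, 97, 91, 72, 47, 30, 26, 26, 27, 28, 27, 26, 27, 28, 28, 27, 25, 26, 28, 26, 26, 27, 27, 28, 28] R [28, 28, 28, 28, 29, 28, 26, 25, 25, 27, 28, 27, 27, 28, 30, 29, 28, 28, 28, 27, 28, 28, 28, 29, 30, 28, 29, 29, 29, 35, 54, 78, 94, 97]
236 L [96, 97, 96, 87, 74, 70, 72, 73, 73, 74, 74, 74, 73, 74, 74, 74, 74, 73, 73, 73, 76, 76, 75, 74, 74, 74, 76] R [78, 77, 78, 77, 78, 79, 80, 80, 79, 77, 78, 77, 78, 79, 78, 77, 77, 78, 77, 76, 75, 65, 46, 34, 32, 32, 31, 31, 31, 30, 31, 40, 62, 86]
```

View pics/w4c.png

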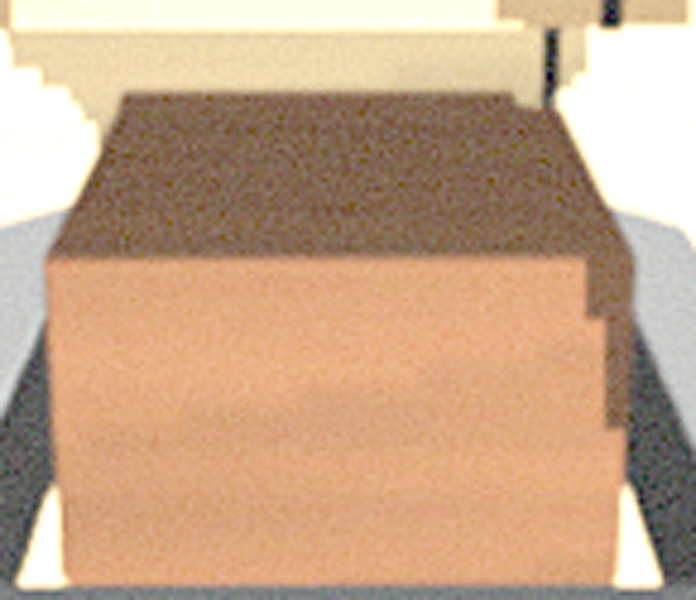

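The crop shows the rebate notch at bottom right (513–555, 92–105) and the pencil line coming down to the stop end at (550,100). Top-back corners are at (48,257) and (634,257). I fit x, y, z, pitch and yaw from these corners.

```bash
python3 - <<'E'
from h import *
from scipy.optimize import least_squares
Tt=np.load("w4.npy"); H=r.calibration("wrist")["hand_eye"]; K=r.calibration("wrist")["K"]
px=np.array([(122,92),(513,92),(557,107),(48,257),(634,257)])/4.8+[190-.4,180-.4]
# block pts (block frame; +y left)
B=np.array([(.019,.03,0),(.019,-.024,0),(.019,-.03,.006),(.019,.03,.06),(.019,-.03,.06)])
# world pose around: block axes ~ fence; use tool frame: x=bx, y=-by, z=-bz
def f(q):
    Rm=R.from_euler("xyz",[q[3],q[4],q[5]]).as_matrix()
    P=B@Rm.T*[1,-1,-1]+[q[0],q[1],q[2]]
    return (proj(K,H,P)-px).ravel()
s=least_squares(lambda q: np.r_[f(q),q[3]*200],[0,0,.03,0,0,0]); q=s.x
print("block origin in tool",q[:3],"-> bottom z",Tt[2,3]-q[2],"roll,pitch,yaw",q[3:],"resid",s.fun)
s2=least_squares(lambda q: f(np.r_[q,0,0,0]),[0,0,.03]); print("upright fit",s2.x,"bottom z",Tt[2,3]-s2.x[2],s2.fun)
E
```

```text
block origin in tool [-0.0029 -0.0007  0.0342] -> bottom z 0.0048176051093724095 roll,pitch,yaw [ 0.0012 -0.0021 -0.0031] resid [ 0.8079  0.0699 -0.6179  0.2103  0.3685 -0.3421 -0.4379 -0.0676  0.0251
  0.1196  0.2426]
upright fit [-0.003  -0.0006  0.0341] bottom z 0.004913685962742241 [ 0.8578  0.2959 -0.5578  0.2288  0.4268 -0.3641 -0.5282 -0.0024 -0.0078
 -0.1066]
```

The block is upright, square (3 mrad), its stop end within 0.5 mm of the line, and about 5–7 mm above the table. I lower it gently.

Request:
apply_moves --plan '[{"angular":[0,0,0],"slide":[0,0,0.2],"claw":1},{"angular":[0,0,0],"slide":[0,0,0.4],"claw":1},{"angular":[0,0,0],"slide":[0,0,0.55],"claw":1},{"angular":[0,0,0],"slide":[0,0,0.55],"claw":1},{"angular":[0,0,0],"slide":[0,0,0.55],"claw":1}]' --force 35

```text
t: 10.4
eef_pos: [0.5458, -0.0646, 0.0337]
eef_rot: [1.0, -0.018, -0.0, -0.0]
contact_force: [0.2, 0.3, -1.1]
width: 0.0597
grip_force: 35.0
```

```bash
python3 st.py
```

```text
10.4 [ 0.5458 -0.0646  0.0337] F [ 0.1776  0.2923 -1.0627] M [0.0554 0.0427 0.0543] yaw -0.03604920874670652 w 0.05972510485699305 34.99983251094818 j [ 0.1209  0.7566 -0.0832  1.936   0.1303  0.4545 -1.6638]
```

Request:
apply_moves --plan '[{"angular":[0,0,0],"slide":[0,0,0.07],"claw":1},{"angular":[0,0,0],"slide":[0,0,0.14],"claw":1},{"angular":[0,0,0],"slide":[0,0,0.14],"claw":1}]' --force 35

```text
t: 10.65
eef_pos: [0.5461, -0.0647, 0.0324]
eef_rot: [1.0, -0.018, -0.0, 0.0]
contact_force: [-0.5, 0.7, -0.3]
width: 0.0596
grip_force: 35.0
```

```bash
python3 st.py
```

```text
10.65 [ 0.5461 -0.0647  0.0324] F [-0.4677  0.7018 -0.3456] M [0.0098 0.0172 0.0397] yaw -0.036242453894303694 w 0.05961086691281467 34.99978423118591 j [ 0.1207  0.759  -0.0827  1.9361  0.1307  0.4516 -1.6641]
```

Request:
apply_moves --plan '[{"angular":[0,0,0],"slide":[0.3,0,0],"claw":1},{"angular":[0,0,0],"slide":[0.6,0,0],"claw":1},{"angular":[0,0,0],"slide":[0.9,0,0],"claw":1},{"angular":[0,0,0],"slide":[1.1,0,0],"claw":1},{"angular":[0,0,0],"slide":[1.2,0,0],"claw":1},{"angular":[0,0,0],"slide":[1.3,0,0],"claw":1},{"angular":[0,0,0],"slide":[1.3,0,0],"claw":1}]' --force 35

```text
t: 11.23
eef_pos: [0.5593, -0.0652, 0.0324]
eef_rot: [1.0, -0.018, 0.0, -0.0]
contact_force: [0.2, -0.8, -1.3]
width: 0.0598
grip_force: 35.0
```

```bash
python3 st.py
```

```text
11.2333 [ 0.5593 -0.0652  0.0324] F [ 0.2005 -0.8213 -1.3033] M [0.0113 0.0614 0.0223] yaw -0.036218653881625505 w 0.05975109898538583 34.99988079071045 j [ 0.1208  0.77   -0.0849  1.8997  0.1289  0.4769 -1.6618]
```

Request:
apply_moves --plan '[{"angular":[0,0,0],"slide":[0.05,0,0.04],"claw":1},{"angular":[0,0,0],"slide":[0.1,0,0.04],"claw":1},{"angular":[0,0,0],"slide":[0.15,0,0.04],"claw":1},{"angular":[0,0,0],"slide":[0.2,0,0.04],"claw":1},{"angular":[0,0,0],"slide":[0.25,0,0.04],"claw":1},{"angular":[0,0,0],"slide":[0.3,0,0.04],"claw":1},{"angular":[0,0,0],"slide":[0.3,0,0.04],"claw":1}]' --force 35

```text
t: 11.82
eef_pos: [0.5618, -0.0654, 0.0322]
eef_rot: [1.0, -0.018, -0.0, 0.0]
contact_force: [-3.2, -0.0, 4.7]
width: 0.0597
grip_force: 35.0
```

```bash
python3 st.py
```

```text
11.8167 [ 0.5618 -0.0654  0.0322] F [-3.1996 -0.0263  4.6606] M [0.0993 0.7821 0.0575] yaw -0.03633100538242101 w 0.05973816543746637 35.00111639499664 j [ 0.1208  0.7728 -0.0851  1.8921  0.1285  0.4826 -1.6613]
```

Request:
apply_moves --plan '[{"angular":[0,0,0],"slide":[0.03,0,-0.03],"claw":1},{"angular":[0,0,0],"slide":[0.07,0,-0.03],"claw":1},{"angular":[0,0,0],"slide":[0.1,0,-0.03],"claw":1},{"angular":[0,0,0],"slide":[0.1,0,-0.03],"claw":1},{"angular":[0,0,0],"slide":[0.1,0,-0.03],"claw":1}]' --force 35

```text
t: 12.23
eef_pos: [0.5631, -0.0654, 0.0322]
eef_rot: [1.0, -0.018, -0.0, -0.0]
contact_force: [-1.3, 0.8, -0.2]
width: 0.0595
grip_force: 35.0
```

```bash
python3 st.py; sleep 0; python3 st.py
```

```text
12.2333 [ 0.5631 -0.0654  0.0322] F [-1.3436  0.7856 -0.2004] M [-0.0573  0.3508  0.0101] yaw -0.036296825795091754 w 0.05952044169624488 35.00008463859558 j [ 0.1209  0.7737 -0.0854  1.889   0.1283  0.4842 -1.6611]
12.2333 [ 0.5631 -0.0654  0.0322] F [-1.3436  0.7856 -0.2004] M [-0.0573  0.3508  0.0101] yaw -0.036296825795091754 w 0.05952044169624488 35.00008463859558 j [ 0.1209  0.7737 -0.0854  1.889   0.1283  0.4842 -1.6611]
```

Request:
apply_moves --plan '[{"angular":[0,0,0],"slide":[0.05,0,0],"claw":1},{"angular":[0,0,0],"slide":[0.1,0,0],"claw":1},{"angular":[0,0,0],"slide":[0.15,0,0],"claw":1},{"angular":[0,0,0],"slide":[0.2,0,0],"claw":1},{"angular":[0,0,0],"slide":[0.2,0,0],"claw":1},{"angular":[0,0,0],"slide":[0.2,0,0],"claw":1}]' --force 35

```text
t: 12.73
eef_pos: [0.5631, -0.0654, 0.0322]
eef_rot: [1.0, -0.018, -0.002, 0.0]
contact_force: [-5.3, -0.1, 6.2]
width: 0.0598
grip_force: 35.0
```

```bash
python3 st.py
```

```text
12.7333 [ 0.5631 -0.0654  0.0322] F [-5.2622 -0.0623  6.2404] M [0.1704 1.2581 0.0346] yaw -0.0362709975283476 w 0.059833970885161895 35.00125050544739 j [ 0.1208  0.7749 -0.0857  1.8852  0.1279  0.4906 -1.6608]
```

Request:
apply_moves --plan '[{"angular":[0,0,0],"slide":[0.03,0,-0.04],"claw":1},{"angular":[0,0,0],"slide":[0.06,0,-0.04],"claw":1},{"angular":[0,0,0],"slide":[0.1,0,-0.04],"claw":1},{"angular":[0,0,0],"slide":[0.1,0,-0.04],"claw":1},{"angular":[0,0,0],"slide":[0.1,0,-0.04],"claw":1}]' --force 35

```text
t: 13.15
eef_pos: [0.563, -0.0654, 0.0323]
eef_rot: [1.0, -0.018, -0.003, 0.0]
contact_force: [-7.2, 0.7, 4.8]
width: 0.0597
grip_force: 35.0
```

```bash
python3 st.py
```

```text
13.15 [ 0.563  -0.0654  0.0323] F [-7.2126  0.7038  4.788 ] M [0.1569 1.4883 0.0215] yaw -0.036265364299922415 w 0.05968863397071528 35.00099301338196 j [ 0.1209  0.7755 -0.0859  1.8832  0.1276  0.4941 -1.6605]
```

Request:
apply_moves --plan '[{"angular":[0,0,0],"slide":[0.05,0,-0.04],"claw":1},{"angular":[0,0,0],"slide":[0.1,0,-0.08],"claw":1},{"angular":[0,0,0],"slide":[0.15,0,-0.1],"claw":1},{"angular":[0,0,0],"slide":[0.2,0,-0.1],"claw":1},{"angular":[0,0,0],"slide":[0.2,0,-0.1],"claw":1},{"angular":[0,0,0],"slide":[0.2,0,-0.1],"claw":1}]' --force 35

```text
t: 13.65
eef_pos: [0.563, -0.0653, 0.0324]
eef_rot: [1.0, -0.018, -0.005, -0.0]
contact_force: [-9.0, 1.0, 2.4]
width: 0.0596
grip_force: 35.0
```

```bash
python3 st.py
```

```text
13.65 [ 0.563  -0.0653  0.0324] F [-9.0436  1.0402  2.4409] M [0.1743 1.9095 0.0024] yaw -0.03629805630793713 w 0.059596253552535165 35.00018298625946 j [ 0.1211  0.7766 -0.0865  1.879   0.127   0.5012 -1.6599]
```

Request:
apply_moves --plan '[{"angular":[0,0,0],"slide":[0.05,0,-0.03],"claw":1},{"angular":[0,0,0],"slide":[0.1,0,-0.05],"claw":1},{"angular":[0,0,0],"slide":[0.15,0,-0.05],"claw":1},{"angular":[0,0,0],"slide":[0.15,0,-0.05],"claw":1},{"angular":[0,0,0],"slide":[0.15,0,-0.05],"claw":1},{"angular":[0,0,0],"slide":[0.15,0,-0.05],"claw":1},{"angular":[0,0,0],"slide":[0.15,0,-0.05],"claw":1},{"angular":[0,0,0],"slide":[0.15,0,-0.05],"claw":1}]' --force 35

```text
t: 14.32
eef_pos: [0.563, -0.0654, 0.0324]
eef_rot: [1.0, -0.018, -0.006, -0.0]
contact_force: [-10.5, 0.7, -0.2]
width: 0.0597
grip_force: 35.0
```

```bash
python3 st.py; python3 - <<'E'
from h import *
s=r.sense(); np.save("w5.npy",toolT(s))
im=r.read_camera("wrist"); cv2.imwrite("pics/w5.png",im); cv2.imwrite("pics/top5.png",r.read_camera("top"))
c=im[140:290,180:350].astype(float)/255
cv2.imwrite("pics/w5b.png",cv2.resize((np.clip(c/.7,0,1)**.6*255).astype(np.uint8),None,fx=4,fy=4,interpolation=cv2.INTER_CUBIC))
E
python3 st.py
```

```text
14.3167 [ 0.563  -0.0654  0.0324] F [-10.4895   0.6768  -0.1937] M [0.1637 2.2093 0.0445] yaw -0.03630726659049818 w 0.05967436287160613 35.0000524520874 j [ 0.1212  0.7775 -0.0868  1.8761  0.1266  0.5063 -1.6595]
14.4167 [ 0.563  -0.0654  0.0324] F [-10.6305   2.0244   0.4244] M [0.2503 2.2873 0.0253] yaw -0.03630104815966846 w 0.05971559470771179 35.00011146068573 j [ 0.1212  0.7775 -0.0868  1.8761  0.1267  0.5062 -1.6596]
```

View pics/w5b.png

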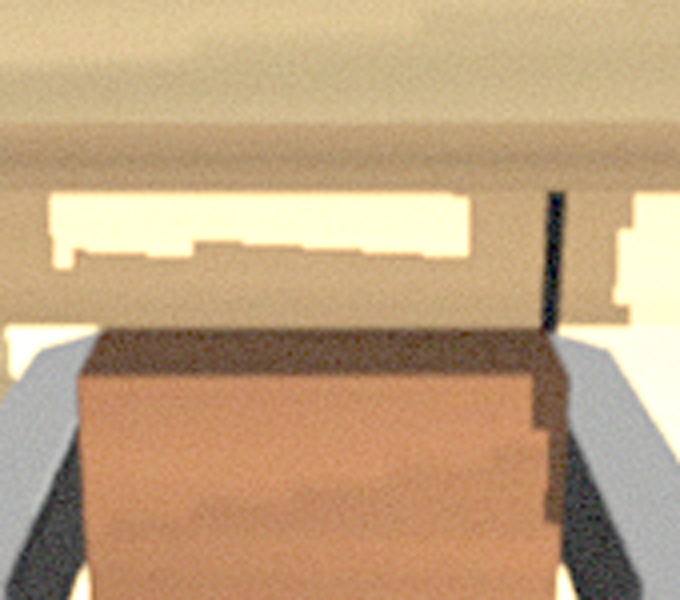

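The view shows the block's back flat against the fence. The pencil line meets the fence edge at (550,325), right at the stop end at (552,330), so it is within about 0.5 mm. The push is about 10.5 N with almost no vertical load. I hold for a second, then hand in.

Request:
apply_moves --plan '[{"angular":[0,0,0],"slide":[0,0,0],"claw":1},{"angular":[0,0,0],"slide":[0,0,0],"claw":1},{"angular":[0,0,0],"slide":[0,0,0],"claw":1},{"angular":[0,0,0],"slide":[0,0,0],"claw":1},{"angular":[0,0,0],"slide":[0,0,0],"claw":1},{"angular":[0,0,0],"slide":[0,0,0],"claw":1},{"angular":[0,0,0],"slide":[0,0,0],"claw":1},{"angular":[0,0,0],"slide":[0,0,0],"claw":1},{"angular":[0,0,0],"slide":[0,0,0],"claw":1},{"angular":[0,0,0],"slide":[0,0,0],"claw":1},{"angular":[0,0,0],"slide":[0,0,0],"claw":1},{"angular":[0,0,0],"slide":[0,0,0],"claw":1}]' --force 35

```text
t: 15.42
eef_pos: [0.563, -0.0654, 0.0324]
eef_rot: [1.0, -0.018, -0.006, -0.0]
contact_force: [-9.8, 0.9, -0.7]
width: 0.0597
grip_force: 35.0
```

```bash
python3 - <<'E'
from h import *
s=r.sense(); F=s["contact_force"]; print(s["t"],s["eef_pos"],F,s["width"])
if -15<F[0]<-7.5: print(r.sign_off())
E
```

```text
15.4167 [ 0.563  -0.0654  0.0324] [-9.7873  0.934  -0.7063] 0.05974372300337111
the job is handed in; nothing more can be done
None
```

The job is handed in: the saw dial is at its off stop, and the stop block is still held upright and flush on the fence, its end within about 0.5 mm of the pencil line, under a measured push of about 10 N.

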